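# Snap the pipe clip onto the thick conduit

### The arm

A 6-joint arm with a two-finger parallel gripper is mounted at the origin on the work surface. World frame = base frame: x ahead of the robot, y to its left, z up, the work surface at z = 0. Lengths are in mm, angles in rad, forces in N, time in s.
With the tool pointing down it reaches from about 275 to 750 mm from the base axis. Payload 10.2 kg.
Tool frame: the origin (TCP) lies between the finger pads; the fingertips stand 17 mm ahead of it and the grasp point (between the pads) lies 2 mm behind it; z points along the fingers, y is the line along which they close (so a half turn about z gives the same grasp; the last joint's range is limited). The gripper opens to 85 mm and grips with 20 to 120 N. Pads are 22 mm wide; open, the fingers measure 114 mm over their backs; the gripper's body (76 mm by 85 mm) begins 54 mm behind the grasp point. The pads swing forward as they close: fully open they stand 13 mm farther back than shut.
Start: joints at [-1.353, 0.313, 1.498, -0, 1.331, -0.223], TCP at [223.987, -474.828, 248.294] pointing down, gripper open.
Joint ranges: [-2.94, 2.94], [-0.97, 2.17], [0.19, 2.56], [-1.23, 4.37], [0.02, 3.11], [-2.88, 2.88]. Speed limits (rad/s): [2.39, 2.39, 3.01, 3.14, 3.14, 3.14].

### API

Orientations are given as a unit quaternion [w, x, y, z].
In Python, from rig import * gives the robot as it stands.
- The arm moves only by the tool step_arm, never from a script. Its argument "commands" is text: rows parted by semicolons, each of 7 numbers parted by spaces: the opening, from 0 (shut) to 1 (fully open), then the shift along the tool's x, y, z in cm, then the turn, a rotation vector about the tool's x, y, z in rad. In form: hand x y z rx ry rz; .... A call has 1 to 20 rows; each row is the pose to reach, as a shift and turn from the pose commanded when the call began, along the tool's axes at that moment; what a row does not reach only later rows make up. A row lasts 1/12 s, in which the tool goes at most 41.7 mm and 7.16 degrees, less where a joint would pass 70% of its speed; a pose out of reach is approached as far as the arm can. A call with a gripper value outside its range is refused whole. The fingers move at their own pace and stop on an object; "newtons" is the grip in N (left out, the last holds). Time passes only in rows, so rows that repeat a pose let the fingers close. It gives the time, the measured TCP pose, the force, the opening and the grip force at its end, in the units of the state.
- sense(): the state, without advancing time (a new reading comes with each control period).
- capture(name): name is "side" or "top" or "wrist"; returns the picture (420x560x3 uint8, red, green, blue); there is no depth.
- camera_model(name): a dict with "mtx" (3x3 intrinsics, pixels), "eye" and "rotation" of the camera in the world. Camera axes: x right, y down, z forward; pixel columns grow to the right and rows downward; lengths in mm; the calibration is good to about 2 mm. The wrist camera is an equidistant fisheye: a pixel r from the principal point sees the ray r / f radians off the axis. A picture is of the moment at which its call begins: read the wrist's pose just before it. camera_model takes no time and is no camera call; for the wrist camera it gives the pose at the moment of the call.
- finish_job(): hands the job in; it is judged then, once.
Trained networks look in the newest picture that a camera, given by its name, has taken for a name from the list of things; names that differ only in an ending like _2 or _b are one class to them, and where a whole thing is asked for, a point or a joint stands for the part that bears it (a point fixed in the world has none). Each returns a list of dicts, best first, with "score" (0 to 1); they miss things now and then, are a little off and sometimes report something else, mostly with a low value. They report only what shows in the picture. A call takes as long as a camera call. They do not tell look-alikes from the thing itself.
- search_frame(camera, label): "rect" ([centre column, centre row, width, height] in pixels, round what is visible of it).
- trace(camera, label): "mask" (420x560 bool, what is visible of it) and "rect" ([centre column, centre row, width, height] in pixels, round what is visible of it).
- spot_point(camera, label): "xy" ([column, row] in pixels: a listed point, or the origin of a listed thing).
The state is a dict: "time_s": time; "joints": joint angles; "dq": joint speeds; "tau": joint torques, N m; "eef_pos": TCP position; "ee_rot": TCP orientation; "force": force on the tool from outside, world axes, zero at the start; "wrist_torque": the same for the moment, N m; "grip_width": opening from 0.0 (shut) to 1.0 (fully open); "grip_force": force on a finger pad.
Only numpy, scipy, OpenCV 4.12 (cv2) and the standard library are available. Lean on these libraries where they do the work, as an engineer would, in place of code of your own. Each camera call takes 0.05 s, during which the arm holds its last target. There are 200 camera calls.

### The job

Two lengths of conduit lie ready on their boards, a thick one and a thin one, and two spring clips stand on the bench. Take the larger clip by its block and push it straight down over the thick conduit, about midway between the two junction boxes, until its arms snap round the pipe and it sits fully home, then let go, leaving it upright and square to the pipe. Leave the smaller clip where it stands.

Things in the scene. Friction and masses are not known exactly. Their poses are not given: they have to be found in the camera images.
- clip_big: The LARGER pipe clip, for 32 mm pipe: grey plastic, loose, standing mouth down. 50 wide (y) x 30 long (x) x 92 mm tall. Origin: centre of its foot, between the tips of its two sprung arms (40 mm apart); z up, x along its pipe. A pipe's axis sits 26 mm above it when home. Grip the block on top: 20 (y) x 30 (x) mm, from 50 (top of the wider bridge) to 92 mm up. 70 g; snaps on at 6 to 12 N, then holds itself.
- clip_small: The SMALLER pipe clip, for 20 mm pipe: grey plastic, loose, standing mouth down. 40 wide (y) x 24 long (x) x 72 mm tall. Origin: centre of its foot, between the tips of its two sprung arms (30 mm apart); z up, x along its pipe. A pipe's axis sits 20 mm above it when home. Grip the block on top: 14 (y) x 24 (x) mm, from 38 (top of the wider bridge) to 72 mm up. Not needed.
- run_thick: The THICK conduit on its board, fixed: white pipe 32 mm in diameter, level, bare for 144 mm between two grey junction boxes (45 x 60 mm, top 81 mm above the bench) on a plywood board 260 x 80 x 12 mm. Origin: centre of the board's underside; x along the pipe, z up. The pipe's axis is 55 mm above the origin; the clip goes on right above the origin.
- run_thin: The THIN conduit on its own board, fixed: just like the thick one, but the pipe is 20 mm in diameter (axis 55 mm up). Not needed.
Mind the look-alikes: they are no part of the job. What is shaped like the clip_big but pink or yellow is not meant.

How it is judged (in metres and radians):
At the end, for the whole second after the job is handed in: The larger clip is on the thick conduit with the pipe fully in its mouth (its origin 22 to 35 mm above the bench, 29 when home; within 8 mm of the pipe's axis sideways), within 20 mm of midway between the boxes, its x axis within 0.2 rad of the pipe's direction, upright within 0.2 rad, at rest (x of clip_big in the frame of run_thick between -0.02 and 0.02 m and y of clip_big in the frame of run_thick between -0.008 and 0.008 m and z of clip_big in the frame of run_thick between 0.022 and 0.035 m and angle between the x axis of clip_big and the x axis of run_thick, either way round below 0.2 rad and angle between clip_big's own z axis and vertical below 0.2 rad and linear speed of clip_big below 0.02 m/s and angular speed of clip_big below 0.2 rad/s); the robot touches nothing.
It fails at once if the smaller clip is moved more than 30 mm (distance of clip_small from where it was at the start of the episode above 0.03 m).
It also fails if it takes over 38 s, if anything falls off the work surface, if the arm or the gripper's body presses on something with over 40 N, if the wrist force passes 120 N, or if a joint passes its speed limit or range.

## Working session

There is one attempt and no reset: what is moved stays moved. The work goes in short steps, Python scripts to look and compute and a tool call to move; the robot and the scene stay as the last step left them, time stands still between calls to the robot, and variables do not carry over. Pictures are saved under pics/ and viewed, at most 10 in all, crops included, and the job is handed in when it is done.

Besides the shell and the picture viewer there is one more tool, called after ">>>" as a command line: name --argument value ..., lists and objects as JSON in quotes. step_arm: Moves the arm, as the interface text tells. Its arguments: {"type":"object","properties":{"commands":{"type":"string"},"newtons":{"type":"number"}},"required":["commands"]}

```bash
mkdir -p pics; ls; python3 - <<'E'
from rig import *
import cv2,numpy as np
for c in ("top","side"):
    im=capture(c); cv2.imwrite(f"pics/{c}1.png",im[...,::-1])
    m=camera_model(c); print(c,np.round(m["mtx"],1).tolist(),np.round(m["eye"],1).tolist(),np.round(m["rotation"],4).tolist())
    for l in ("clip_big","clip_small","run_thick","run_thin"):
        print(l,[(round(d["score"],2),np.round(d["rect"]).tolist()) for d in search_frame(c,l)],[(round(d["score"],2),np.round(d["xy"],1).tolist()) for d in spot_point(c,l)])
print(sense())
E
```

```text
pics
top [[430.0, 0.0, 277.4], [0.0, 430.0, 198.6], [0.0, 0.0, 1.0]] [477.7, -14.5, 864.6] [0.0264, -0.7022, 0.7112, -0.0192]
clip_big [(0.84, [311.0, 281.0, 29.0, 31.0]), (0.83, [283.0, 236.0, 26.0, 28.0]), (0.64, [261.0, 280.0, 26.0, 30.0])] [(0.86, [260.6, 279.0]), (0.81, [309.2, 275.4]), (0.6, [283.1, 234.8])]
clip_small [(0.75, [288.0, 142.0, 17.0, 17.0])] [(0.5, [287.2, 145.8])]
run_thick [(0.92, [390.0, 165.0, 63.0, 138.0])] [(0.83, [386.2, 169.0])]
run_thin [(0.96, [131.0, 186.0, 54.0, 136.0])] [(0.75, [133.2, 191.2])]
side [[492.4, 0.0, 274.8], [0.0, 492.4, 205.6], [0.0, 0.0, 1.0]] [402.9, 845.0, 565.1] [0.0355, -0.0564, 0.87, -0.4885]
clip_big [(0.96, [305.0, 203.0, 25.0, 49.0]), (0.62, [346.0, 194.0, 22.0, 40.0]), (0.55, [347.0, 217.0, 32.0, 47.0])] [(0.78, [343.6, 236.1]), (0.76, [305.8, 220.9]), (0.76, [343.9, 209.1])]
clip_small [(0.76, [220.0, 197.0, 19.0, 35.0])] [(0.67, [218.2, 210.1])]
run_thick [(0.57, [258.0, 159.0, 106.0, 48.0])] [(0.72, [258.2, 169.8])]
run_thin [(0.6, [224.0, 305.0, 167.0, 76.0])] [(0.84, [227.2, 321.3])]
{'time_s': 0.9, 'joints': array([-1.35339984e+00,  3.12921959e-01,  1.49765273e+00,  2.49932954e-07,
        1.33100639e+00, -2.23413397e-01]), 'dq': array([ 1.67667739e-05,  1.01510559e-03,  9.56801359e-04, -1.28257967e-03,
       -3.50633578e-04,  1.84816726e-03]), 'tau': array([ 5.08504418e-04, -4.12151170e+01, -2.59893984e+01, -1.10994672e-04,
        6.00010681e-04,  1.18157030e-05]), 'eef_pos': array([ 223.990521  , -474.84415393,  248.30074952]), 'ee_rot': array([5.79091415e-06, 9.75809006e-01, 2.18624756e-01, 1.03969871e-07]), 'force': array([-0.09897726,  0.35113382,  0.15941741]), 'wrist_torque': array([ 0.03824395,  0.04960735, -0.03296222]), 'grip_force': 0.0, 'grip_width': 0.9990617982900253}
```

View pics/top1.png

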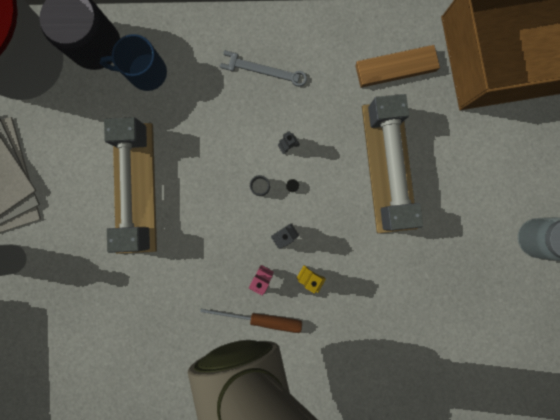

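View pics/side1.png

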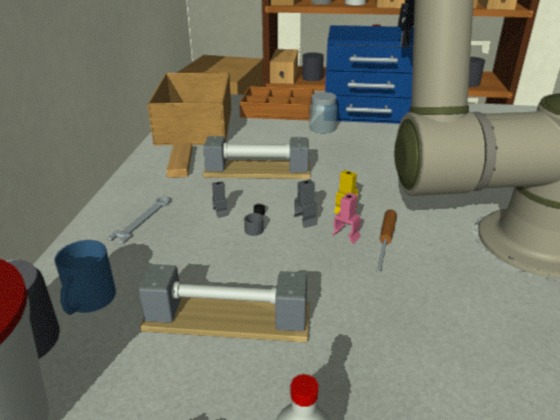

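The grey big clip is at top (283,236) and side (305,203), with the pink and yellow look-alikes in front of it. The thick run is at top (390,165) and side (258,159). I'll fit silhouettes to the masks in both views.

```bash
cat > h.py <<'E'
from rig import *
import cv2,numpy as np
from scipy.optimize import minimize
from scipy.spatial.transform import Rotation as R
def box(x0,x1,y0,y1,z0,z1): return np.array([[x,y,z] for x in(x0,x1) for y in(y0,y1) for z in(z0,z1)],float)
def cyl(r,h,z): 
    a=np.linspace(0,2*np.pi,24); return np.vstack([np.c_[np.full(24,s*h),r*np.cos(a),z+r*np.sin(a)] for s in(-1,1)])
CLIP=[box(-15,15,-10,10,50,92),box(-15,15,-25,25,42,50),box(-15,15,-25,-18,0,45),box(-15,15,18,25,0,45)]
def run(r): return [box(-130,130,-40,40,0,12),box(-117,-72,-30,30,12,81),box(72,117,-30,30,12,81),cyl(r,72,55)]
def proj(m,P,fish=False):
    q=m["rotation"]; q=np.asarray(q); M=R.from_quat(np.r_[q[1:],q[0]]).as_matrix() if q.size==4 else q
    c=(P-np.asarray(m["eye"]))@M; K=np.asarray(m["mtx"])
    if fish:
        r=np.linalg.norm(c[:,:2],axis=1); t=np.arctan2(r,c[:,2]); n=c[:,:2]*(t/np.maximum(r,1e-9))[:,None]
    else: n=c[:,:2]/c[:,2:]
    return n*[K[0,0],K[1,1]]+K[:2,2]
def place(parts,p,z=0):
    Rz=R.from_euler('z',p[2]).as_matrix(); return [b@Rz.T+[p[0],p[1],z] for b in parts]
def sil(m,parts,p,fish=False,z=0):
    im=np.zeros((420*2,560*2),np.uint8)
    for b in place(parts,p,z):
        u=(proj(m,b,fish)*2+.5); h=cv2.convexHull(np.round(u*16).astype(np.int32))
        cv2.fillConvexPoly(im,h,255,cv2.LINE_AA,4)
    return cv2.resize(im,(560,420),interpolation=cv2.INTER_AREA)/255.
def fit(views,parts,x,y,yaws):
    """views: (model,mask,fish)"""
    def cost(p):
        q=[p[0]*10,p[1]*10,p[2]*.2]; c=0
        for m,k,f in views:
            s=sil(m,parts,q,f); c+=1-np.minimum(s,k).sum()/np.maximum(s,k).sum()
        return c
    best=min((minimize(cost,[x/10,y/10,a/.2],method="Nelder-Mead",options=dict(initial_simplex=np.array([[x/10,y/10,a/.2]]*4)+np.vstack([np.zeros(3),np.eye(3)]),xatol=.005,fatol=1e-4)) for a in yaws),key=lambda r:r.fun)
    return best.x*[10,10,.2],best.fun
def pick(cam,label,cr):
    ds=trace(cam,label)
    return min(ds,key=lambda d:np.hypot(d["rect"][0]-cr[0],d["rect"][1]-cr[1]))["mask"].astype(float)
def draw(im,m,parts,p,fish=False,z=0):
    for b in place(parts,p,z): cv2.polylines(im,[cv2.convexHull(np.round(proj(m,b,fish)).astype(np.int32))],True,(0,0,255),1,cv2.LINE_AA)
E
python3 - <<'E'
from h import *
mt,ms=camera_model("top"),camera_model("side")
T=capture("top");S=capture("side")
res={}
for l,parts,ct,cs,g,ya in (("clip_big",CLIP,(283,236),(305,203),(400,-20),np.arange(-1.4,1.6,.4)),("run_thick",run(16),(390,165),(258,159),(540,-220),(-.2,0,.2))):
    kt,ks=pick("top",l,ct),pick("side",l,cs)
    for n,v in (("both",[(mt,kt,0),(ms,ks,0)]),("top",[(mt,kt,0)]),("side",[(ms,ks,0)])):
        p,f=fit(v,parts,*g,ya); print(l,n,np.round(p,3),round(f,3))
        res.setdefault(l,p)
    t=T[...,::-1].copy() if l=="clip_big" else t; s=S[...,::-1].copy() if l=="clip_big" else s
    draw(t,mt,parts,res[l]);draw(s,ms,parts,res[l])
o=np.hstack([cv2.resize(t[90:260,240:440],None,fx=2,fy=2),cv2.resize(s[110:280,190:380],None,fx=2,fy=2)])
cv2.imwrite("pics/fit1.png",o)
w=capture("wrist");cv2.imwrite("pics/w1.png",w[...,::-1])
E
```

```text
clip_big both [460.231 -20.54    0.536] 0.241
clip_big top [459.286 -18.561  -2.559] 0.139
clip_big side [ 4.59966e+02 -2.36410e+01  4.58000e-01] 0.071
run_thick both [ 5.96904e+02 -2.31042e+02  9.40000e-02] 0.192
run_thick top [ 5.97029e+02 -2.29762e+02  9.90000e-02] 0.065
run_thick side [ 5.97334e+02 -2.35702e+02  1.15000e-01] 0.1
```

View pics/fit1.png

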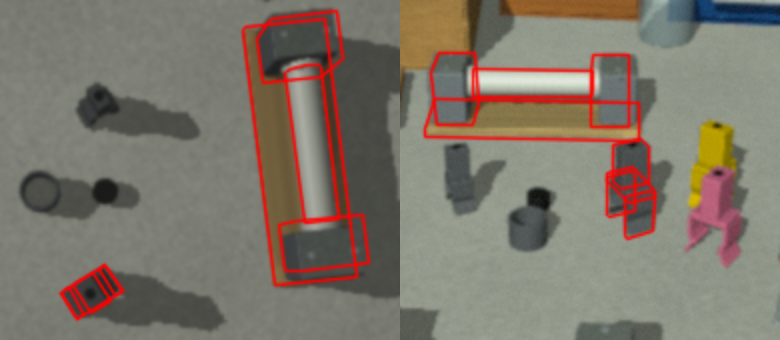

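The overlay shows the clip fit sitting well on the grey clip. The run fit is good to a few mm, so I'll refine both with the wrist camera. Next I'll move above the clip.

>>> step_arm --commands "1 40.8 -31.1 0 0 0 -0.095;1 40.8 -31.1 0 0 0 -0.095;1 40.8 -31.1 0 0 0 -0.095;1 40.8 -31.1 0 0 0 -0.095;1 40.8 -31.1 0 0 0 -0.095;1 40.8 -31.1 0 0 0 -0.095;1 40.8 -31.1 0 0 0 -0.095;1 40.8 -31.1 0 0 0 -0.095;1 40.8 -31.1 0 0 0 -0.095;1 40.8 -31.1 0 0 0 -0.095;1 40.8 -31.1 0 0 0 -0.095;1 40.8 -31.1 0 0 0 -0.095;1 40.8 -31.1 0 0 0 -0.095;1 40.8 -31.1 0 0 0 -0.095;1 40.8 -31.1 0 0 0 -0.095;1 40.8 -31.1 0 0 0 -0.095;1 40.8 -31.1 0 0 0 -0.095" --newtons 60

```text
time_s: 2.67
eef_pos: [460.0, -20.5, 248.4]
ee_rot: [0.0, 0.965, 0.264, -0.0]
force: [-0.6, -0.9, 0.1]
grip_width: 0.999
grip_force: 0.0
```

```bash
python3 - <<'E'
from h import *
s=sense(); q=s["ee_rot"]; print(s["time_s"],s["eef_pos"],q)
m=camera_model("wrist"); w=capture("wrist"); print({k:np.round(v,3).tolist() for k,v in m.items()})
o=w[...,::-1].copy()
for l,parts,g in (("clip_big",CLIP,(460,-20.5,.536)),("run_thick",run(16),(597,-231,.094))):
    c=proj(m,np.array([[g[0],g[1],50.]]),True)[0]; ds=trace("wrist",l)
    print(l,np.round(c),[(round(d["score"],2),np.round(d["rect"]).tolist()) for d in ds])
    if ds:
        k=min(ds,key=lambda d:np.hypot(*(np.array(d["rect"][:2])-c)))["mask"].astype(float)
        p,f=fit([(m,k,True)],parts,g[0],g[1],[g[2]]); print(np.round(p,3),f)
        draw(o,m,parts,p,True)
cv2.imwrite("pics/w2.png",o)
E
```

```text
2.6667 [460.00371269 -20.48598318 248.35886432] [ 8.54448407e-05  9.64550103e-01  2.63899775e-01 -1.95484106e-05]
{'mtx': [[325.192, 0.0, 282.016], [0.0, 325.192, 207.975], [0.0, 0.0, 1.0]], 'eye': [530.016, 22.068, 374.578], 'rotation': [0.14, 0.857, -0.489, -0.079]}
clip_big [283. 183.] [(0.8, [208.0, 224.0, 56.0, 64.0]), (0.63, [282.0, 186.0, 42.0, 57.0]), (0.57, [281.0, 263.0, 35.0, 71.0])]
[460.187 -17.271   0.612] 0.19613776530866134
run_thick [493. 178.] [(0.63, [481.0, 175.0, 159.0, 210.0])]
[ 5.96103e+02 -2.31482e+02  9.50000e-02] 0.10141758137674806
```

View pics/w2.png

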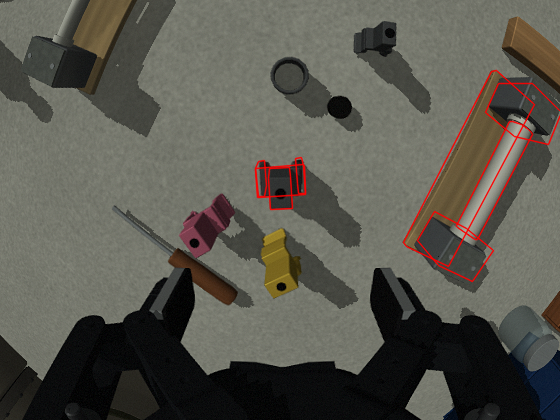

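The wrist view confirms the clip at (281,190), square between the fingers, with yellow and pink clear below it. I'll descend and grip the block.

>>> step_arm --commands "1 0.05 -0.1 4 0 0 0;1 0.05 -0.1 8 0 0 0;1 0.05 -0.1 12 0 0 0;1 0.05 -0.1 15 0 0 0;1 0.05 -0.1 17 0 0 0;1 0.05 -0.1 17.5 0 0 0;1 0.05 -0.1 17.5 0 0 0;0.4 0.05 -0.1 17.5 0 0 0;0.3 0.05 -0.1 17.5 0 0 0;0 0.05 -0.1 17.5 0 0 0;0 0.05 -0.1 17.5 0 0 0;0 0.05 -0.1 17.5 0 0 0;0 0.05 -0.1 17.5 0 0 0;0 0.05 -0.1 17.5 0 0 0;0 0.05 -0.1 17.5 0 0 0" --newtons 60

```text
time_s: 4.07
eef_pos: [460.6, -18.5, 73.8]
ee_rot: [0.0, 0.964, 0.265, 0.0]
force: [-1.0, -0.0, 6.4]
grip_width: 0.229
grip_force: 58.7
```

>>> step_arm --commands "0 0 0 -2 0 0 0;0 0 0 -6 0 0 0;0 0 0 -10 0 0 0;0 0 0 -13 0 0 0;0 0.8 3 -13 0 0 0.1;0 0.8 7 -13 0 0 0.2;0 0.8 11 -13 0 0 0.3;0 0.8 15 -13 0 0 0.44;0 0.8 19 -13 0 0 0.44;0 0.8 22 -13 0 0 0.44;0 0.8 24 -13 0 0 0.44;0 0.8 25.2 -13 0 0 0.44;0 0.8 25.2 -13 0 0 0.44;0 0.8 25.2 -13 0 0 0.44;0 0.8 25.2 -13 0 0 0.44"

```text
time_s: 5.32
eef_pos: [595.4, -230.0, 203.2]
ee_rot: [-0.0, 0.999, 0.048, -0.0]
force: [0.1, 0.0, -1.3]
grip_width: 0.222
grip_force: 58.5
```

```bash
python3 - <<'E'
from h import *
s=sense(); q=s["ee_rot"]; e=s["eef_pos"]; yaw=2*np.arctan2(q[2],q[1]); print(s["time_s"],e,q,"yaw",yaw,s["grip_width"],s["force"])
m=camera_model("wrist"); w=capture("wrist"); o=w[...,::-1].copy()
draw(o,m,run(16),(597,-231,.095),True); draw(o,m,CLIP,(e[0],e[1],yaw),True,e[2]-73.5)
cv2.imwrite("pics/w3.png",o); cv2.imwrite("pics/w3raw.png",w[...,::-1])
t=capture("top");S=capture("side");mt,ms=camera_model("top"),camera_model("side")
t=t[...,::-1].copy();S=S[...,::-1].copy()
for i,mm in((t,mt),(S,ms)): draw(i,mm,CLIP,(e[0],e[1],yaw),False,e[2]-73.5)
cv2.imwrite("pics/ts3.png",np.hstack([cv2.resize(t[70:270,320:460],None,fx=2.8,fy=2.8),cv2.resize(S[70:270,190:330],None,fx=2.8,fy=2.8)]))
for l in ("clip_big","run_thick"): print(l,[(round(d["score"],2),np.round(d["rect"]).tolist()) for d in search_frame("wrist",l)])
E
```

```text
5.3167 [ 595.3998758  -230.04033804  203.15852337] [-3.03932088e-04  9.98838316e-01  4.81854179e-02 -3.01114711e-04] yaw 0.0964081764593603 0.22223449054659644 [ 0.07593061  0.03344544 -1.32520049]
clip_big [(0.93, [79.0, 332.0, 51.0, 63.0]), (0.58, [282.0, 274.0, 81.0, 138.0])]
run_thick [(0.9, [284.0, 139.0, 86.0, 190.0])]
```

View pics/w3.png

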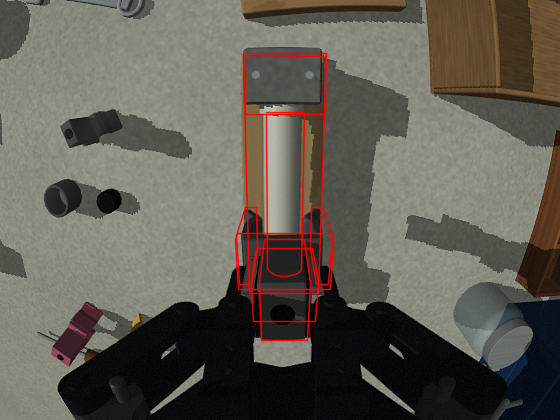

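View pics/ts3.png

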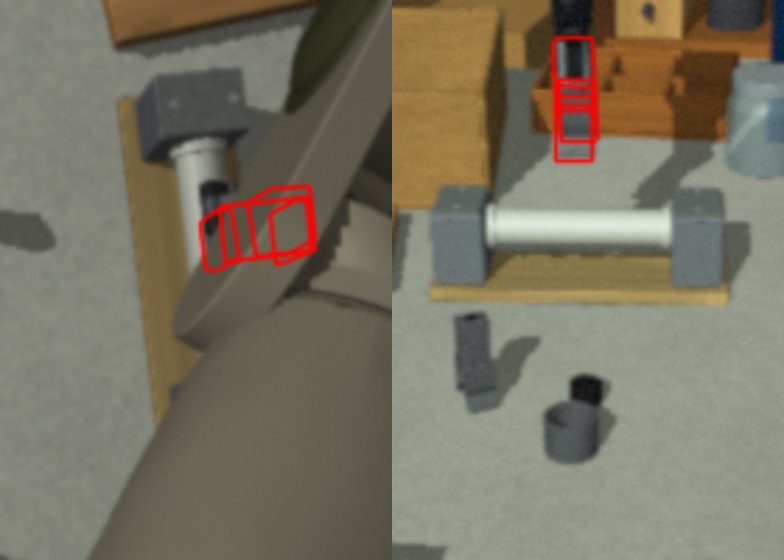

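The wrist view shows the pipe running up column ~283 and the clip's arms at columns 251 and 313, so it is nearly centred. The side view shows the clip about midway between the boxes. Next I'll measure the pipe's edges numerically.

```bash
python3 - <<'E'
from h import *
s=sense(); e=s["eef_pos"];q=s["ee_rot"]; T=R.from_quat(np.r_[q[1:],q[0]]).as_matrix()
m=camera_model("wrist"); g=cv2.cvtColor(cv2.imread("pics/w3raw.png"),6).astype(float)
hsv=cv2.cvtColor(cv2.imread("pics/w3raw.png"),cv2.COLOR_BGR2HSV)
K=m["mtx"]; qq=m["rotation"]; M=R.from_quat(np.r_[qq[1:],qq[0]]).as_matrix()
def ray(u,v):
    x=(u-K[0,2])/K[0,0]; y=(v-K[1,2])/K[1,1]; r=np.hypot(x,y)
    d=np.array([x/r*np.sin(r),y/r*np.sin(r),np.cos(r)]); return M@d
for v in range(120,231,10):
    row=hsv[v,235:335]; 
    ok=(row[:,1]<50)&(row[:,2]>95); idx=np.where(ok)[0]
    gr=np.gradient(cv2.GaussianBlur(g,(0,0),1)[v]); 
    L=250+np.argmax(np.abs(gr[250:280])); Rr=290+np.argmax(np.abs(gr[290:320]))
    b=ray(L,v)/1+ray(Rr,v); p=m["eye"]+b*(55-m["eye"][2])/b[2]
    print(v,L,Rr,idx.min()+235 if len(idx) else None,idx.max()+235 if len(idx) else None,np.round(p,1),"tool",np.round(T.T@(p-e),1)[:2], g[v,250:322:6].astype(int).tolist())
E
```

```text
120 263 308 235 292 [ 662.8 -225.9   55. ] tool [67.2  1.9] [105, 110, 97, 180, 183, 161, 133, 99, 73, 108, 65, 61]
130 263 310 235 292 [ 654.4 -227.5   55. ] tool [58.7  2.8] [106, 107, 102, 179, 182, 163, 132, 97, 73, 107, 111, 63]
140 263 313 235 292 [ 646.1 -229.7   55. ] tool [50.2  4.1] [107, 106, 104, 181, 182, 157, 133, 97, 73, 107, 112, 60]
150 263 312 235 292 [ 637.5 -230.1   55. ] tool [41.6  3.7] [106, 109, 103, 181, 179, 162, 131, 94, 75, 107, 111, 63]
160 263 311 235 291 [ 628.8 -230.5   55. ] tool [32.9  3.3] [108, 106, 101, 177, 179, 159, 133, 94, 71, 104, 113, 62]
170 263 312 235 291 [ 620.1 -231.9   55. ] tool [24.1  3.8] [106, 108, 101, 176, 177, 158, 134, 91, 72, 109, 114, 61]
180 264 311 235 292 [ 611.2 -232.8   55. ] tool [15.2  3.8] [108, 109, 101, 177, 176, 157, 132, 95, 73, 107, 115, 59]
190 264 310 235 292 [ 602.2 -233.2   55. ] tool [6.2 3.4] [106, 108, 102, 178, 177, 158, 131, 94, 71, 106, 88, 61]
200 264 309 235 291 [ 593.  -233.7   55. ] tool [-3.  3.] [106, 107, 102, 179, 177, 159, 131, 92, 71, 106, 61, 66]
210 264 311 235 291 [ 583.8 -235.6   55. ] tool [-12.3   4. ] [45, 110, 105, 179, 177, 159, 128, 94, 68, 108, 108, 33]
220 263 319 235 291 [ 574.6 -239.7   55. ] tool [-21.9   7.2] [35, 22, 72, 177, 176, 158, 131, 91, 64, 85, 48, 33]
230 263 299 235 291 [ 564.  -231.6   55. ] tool [-31.7  -1.9] [21, 25, 53, 178, 177, 159, 129, 90, 64, 73, 61, 35]
```

The pipe centre is at column 282.6, which is within about 1 mm of the clip, and it is parallel to the tool. I'll descend straight down, slowing near the snap.

>>> step_arm --commands "0 0.1 0 2 0 0 0;0 0.1 0 4 0 0 0;0 0.1 0 5 0 0 0;0 0.1 0 6 0 0 0;0 0.1 0 6.5 0 0 0;0 0.1 0 7 0 0 0;0 0.1 0 7.5 0 0 0;0 0.1 0 8 0 0 0;0 0.1 0 8 0 0 0" --newtons 90

```text
time_s: 6.32
eef_pos: [596.8, -230.5, 123.0]
ee_rot: [-0.0, 0.999, 0.048, 0.0]
force: [1.2, 1.5, -0.7]
grip_width: 0.222
grip_force: 89.9
```

>>> step_arm --commands "0 0 0 0.4 0 0 0;0 0 0 0.8 0 0 0;0 0 0 1.2 0 0 0;0 0 0 1.5 0 0 0;0 0 0 1.8 0 0 0;0 0 0 2.0 0 0 0;0 0 0 2.1 0 0 0;0 0 0 2.1 0 0 0;0 0 0 2.1 0 0 0"

```text
time_s: 7.07
eef_pos: [596.6, -230.7, 103.0]
ee_rot: [-0.0, 0.999, 0.048, -0.0]
force: [-4.5, 4.1, 6.8]
grip_width: 0.222
grip_force: 91.2
```

```bash
python3 - <<'E'
from h import *
s=sense(); e=s["eef_pos"];print(s["time_s"],e,s["force"],s["wrist_torque"])
S=capture("side"); w=capture("wrist")
cv2.imwrite("pics/s4.png",np.hstack([cv2.resize(S[100:220,190:330],(467,400),interpolation=2)[:,:,::-1],w[:400,130:450,::-1]]))
E
```

```text
7.0667 [ 596.56944695 -230.69381902  103.01114084] [-4.49841086  4.13873628  6.83053614] [ 0.81255387  0.6704837  -0.01715786]
```

View pics/s4.png

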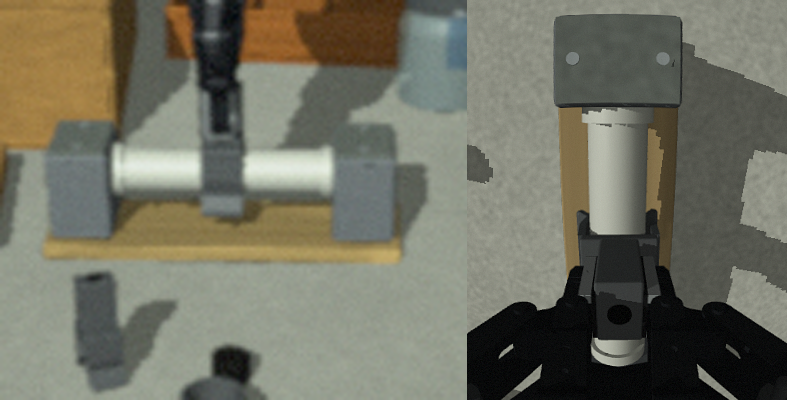

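The picture shows the clip over the pipe at midspan, with its arms below the axis. I'll push slightly further to feel the hard stop.

>>> step_arm --commands "0 0 0 0.1 0 0 0;0 0 0 0.2 0 0 0;0 0 0 0.2 0 0 0;0 0 0 0.2 0 0 0"

```text
time_s: 7.5
eef_pos: [596.7, -230.7, 102.9]
ee_rot: [0.0, 0.999, 0.048, 0.0]
force: [-9.5, 7.5, 21.0]
grip_width: 0.222
grip_force: 92.9
```

It hit a hard stop at z = 102.9, and home was predicted at 102.8. I'll release and retreat.

>>> step_arm --commands "0 0 0 -0.2 0 0 0;0.5 0 0 -0.2 0 0 0;1 0 0 -0.2 0 0 0;1 0 0 -0.2 0 0 0;1 0 0 -0.2 0 0 0;1 0 0 -0.2 0 0 0;1 0 0 -0.2 0 0 0;1 0 0 -0.2 0 0 0;1 0 0 -3 0 0 0;1 0 0 -6 0 0 0;1 0 0 -10 0 0 0;1 0 0 -14 0 0 0;1 -6 0 -15 0 0 0;1 -9 0 -15 0 0 0;1 -9 0 -15 0 0 0;1 -9 0 -15 0 0 0"

```text
time_s: 8.83
eef_pos: [505.6, -239.7, 251.1]
ee_rot: [0.0, 0.999, 0.047, 0.0]
force: [0.7, 0.4, -0.4]
grip_width: 0.996
grip_force: 0.0
```

```bash
python3 - <<'E'
from h import *
s=sense(); print(s["time_s"],s["eef_pos"],s["force"],s["grip_width"])
S=capture("side"); w=capture("wrist");m=camera_model("wrist");ms=camera_model("side")
S=S[...,::-1].copy();w=w[...,::-1].copy()
p=(596.7,-230.7,.096)
a=S.copy();draw(a,ms,CLIP,p,False,29)
cv2.imwrite("pics/s5.png",np.hstack([cv2.resize(i[110:210,205:315],(220,200),interpolation=2) for i in (S,a)]+[cv2.resize(w[:,150:420],(270,420))[:200]]) if 0 else np.hstack([cv2.resize(S[100:220,190:330],(467,400),interpolation=2),w[:400,130:450]]))
E
```

```text
8.8333 [ 505.57642266 -239.74398609  251.05231256] [ 0.65579923  0.40800422 -0.3758232 ] 0.996469189901917
```

View pics/s5.png

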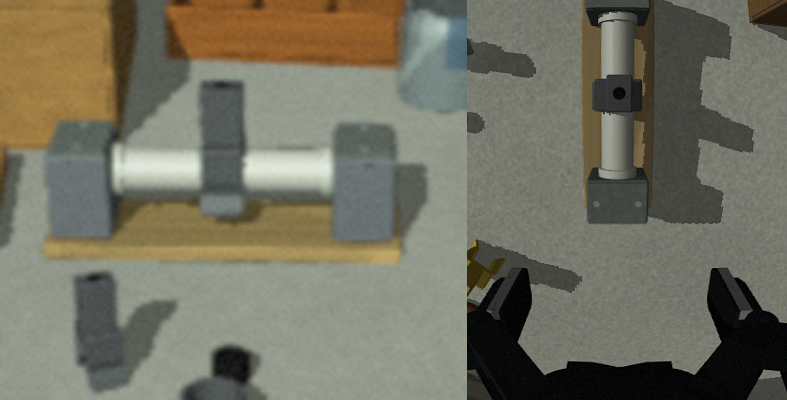

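The clip sits upright and square at midspan: about column 222 in the side view, with the bare pipe spanning 115–333. The gripper is clear, so I'm handing in.

```bash
python3 -c "
from rig import *
print(finish_job())"
```

```text
the job is handed in; nothing more can be done
None
```

The larger clip is snapped fully home on the thick conduit about midway between the boxes, upright and square, with the gripper clear, the smaller clip untouched, and the job handed in at about 9 s (no verdict was returned).

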